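Lock the tube rotator's shaft with its pin

ROBOT

A 6-joint arm with a two-finger parallel gripper is mounted at the origin on the work surface. World frame = base frame: x ahead of the robot, y to its left, z up, the work surface at z = 0. Lengths are in mm, angles in degrees, forces in N, time in s.
With the tool pointing down it reaches from about 350 to 850 mm from the base axis. Payload 8.1 kg.
Tool frame: the origin (TCP) lies between the finger pads; the fingertips stand r.nose_length ahead of it and the grasp point (between the pads) lies 3 mm ahead of it (r.nose_length is the distance from the TCP to the fingertips, in mm); x points along the fingers, y is the direction in which the jaws open and shut, and the axes are right-handed (so a half turn about x gives the same grasp; the last joint's range is limited). The gripper opens to 85 mm and grips with 20 to 120 N. Pads are 22 mm wide; open, the fingers measure 114 mm over their backs; the gripper's body (76 mm by 85 mm) begins 54 mm behind the grasp point. The pads swing forward as they close: fully open they stand 13 mm farther back than shut.
Start: joints at [67.643, 7.471, 85.268, -0, 87.261, -4.893], TCP at [180.04, 572.356, 253.292] pointing down, gripper open.
Joint ranges: [-169.43, 169.43], [-51.17, 129.36], [1.28, 143.12], [-76.62, 256.62], [0, 156.53], [-152.29, 152.29]. Speed limits (degrees/s): [136.94, 136.94, 159.86, 180, 180, 180].

INTERFACE

Orientations are given as [roll, pitch, yaw] about the fixed x, y, z axes, in that order (R = Rz(yaw) Ry(pitch) Rx(roll)).
In Python, from bench import sense, optics, order, r gives the robot as it stands.
- The arm moves only by the tool carry_out, never from a script. Its argument "commands" is one flat list of numbers, 7 for each row, row after row: the shift along the tool's x, y, z in m, then the turn, a rotation vector about the tool's x, y, z in degrees, then the closure, from -1 (fully open) to 1 (shut), so that 0 is half open. A call has 1 to 12 rows; each row is the pose to reach, as a shift and turn from the pose measured when the call began, along the tool's axes at that moment; what a row does not reach only later rows make up. A row lasts 1/8 s, in which the tool goes at most 62.5 mm and 10.7 degrees, less where a joint would pass 70% of its speed; a pose out of reach is approached as far as the arm can. A call with a gripper value outside its range is refused whole. The fingers move at their own pace and stop on an object; "grip_force" is the grip in N (left out, the last holds). Time passes only in rows, so rows that repeat a pose let the fingers close. It gives the time, the measured TCP pose, the force and the opening at its end, in the units of the state.
- sense(): the state, without advancing time (a new reading comes with each control period).
- optics.snapshot(name): name is "scene" or "top" or "wrist"; returns (picture, depth): 384x512x3 uint8, red, green, blue; 384x512 float32, mm along the optical axis (not along the pixel's ray), 0 where there is no reading.
- optics.calibration(name): a dict with "mtx" (3x3 intrinsics, pixels), "extrinsics" (4x4, takes a point from camera to world coordinates). Camera axes: x right, y up, looking along -z (the intrinsics and any distortion apply to the point x, -y, -z); pixel columns grow to the right and rows downward; lengths in mm; the calibration is good to about 2 mm. A picture is of the moment at which its call begins: read the wrist's pose just before it. calibration takes no time and is no camera call; for the wrist camera it gives the pose at the moment of the call.
- order.hand_in(): hands the job in, once; it reports no verdict.
The state is a dict: "time": time; "joint_pos": joint angles; "qd": joint speeds; "joint_efforts": joint torques, N m; "tool_pos": TCP position; "tcp_rot": TCP orientation; "ft_force": force on the tool from outside, world axes, zero at the start; "wrist_torque": the same for the moment, N m; "finger_gap": finger opening in mm.
Only numpy, scipy, OpenCV 4.12 (cv2) and the standard library are available. Lean on these libraries where they do the work, as an engineer would, in place of code of your own. Each camera call takes 0.05 s, during which the arm holds its last target. There are 200 camera calls.

TASK

Lock the tube rotator for unloading: take the red-handled locking pin from the rack, stand it in the guide hole on top of the bearing block, turn the crank until the shaft's hidden cross-hole comes under the pin, then press the pin right through until its red collar sits on the block, and let go. Leave the two stoppered tubes in the rack, and the beaker and wash bottle where they stand.

Things in the scene. Friction and masses are not known exactly. Their poses are not given: they have to be found in the camera images.
- rotator: Fixed bench tube rotator. Origin on the bench under the middle of its aluminium bearing block, 80 (x) x 60 (y) mm, flat top 152 mm up. White base plate from x = -85 to +105, y +-60, 12 high. White wheel of 144 mm with four tubes on the -y side (to y = -80), crank on the +y side. White control box with yellow panel at x = 50 to 100, y +-35, 64 mm high (knob 73).
- shaft (a point): Centre of the shaft inside the block, on the shaft's axis, 95 mm above the bench, straight below the guide hole. The shaft runs along the rotator's y axis and is 50 mm thick there. A 17 mm cross-hole goes straight through it but cannot be seen; it turns with the crank, at an unknown angle to it, different every time. A spring catch inside grips the pin.
- guide (a point): Centre of the mouth of the vertical guide hole in the top face of the bearing block (152 mm above the bench). The hole is 15.5 mm wide with a 3 mm chamfer, 30 mm deep, and opens 2 mm above the shaft. Its axes are the rotator's.
- crank (a joint): Lean of the crank in rad: 0 = arm straight up, positive = leaning to the rotator's +x; stops at -1.15 and 1.0, starts at -1.0 to -0.7, stays where left; about 2 N at the handle turns it. At one unknown angle from -0.35 to 0.6 the cross-hole lies under the guide: a pin standing there drops about 20 mm by its weight onto the spring catch and the crank is blocked, with 0.2 to 0.3 rad of play.
- crank_handle (a point): Middle of the crank's blue round handle, a rod 18 mm thick and 70 mm long along the rotator's y axis. At crank angle q it is at x = 100 sin q, y = 95, z = 95 + 100 cos q mm in the rotator's frame. The handle is free from y = 57 to 127; the flat crank arm is at y = 45 to 57.
- pin: Locking pin, 120 mm long, 0.11 kg. Origin at the tip, z towards the head. Steel shank 14 mm thick, 85 long, tapered over the last 8 mm to 8 mm at the tip; red round collar, 28 mm wide, 6 high; on it a red flat grip tab, 40 (pin's x) x 14 (pin's y) mm, up to the top. Starts upright in a rack hole. Tip height standing on the shaft in the guide: 120 mm; home (collar on block): 67 mm.
- pin_top (a point): Centre of the top of the pin's red grip tab, 120 mm from the tip. Pressing the pin down past the spring catch takes roughly 4 to 12 N; then it slides on with less until its red collar sits on the block, where this point is 187 mm above the bench. The catch then holds it.
- rack: Fixed aluminium rack, 200 (x) x 64 (y) x 62 mm high, origin at its underside centre. Three holes of 15.5 mm in its deck, in a row along its x axis at x = -60, 0 and +60 mm; what stands in them rests on a floor 6 mm above the bench.
- tube_a: Stoppered sample tube standing in a rack hole: 14 mm thick, white stopper of 18 mm, 125 mm tall in all. Origin at its lower end. To be left.
- tube_b: As tube_a, in another rack hole. To be left.
- beaker: Glass beaker, 72 mm wide at the rim, 90 mm tall, origin at its underside. To be left.
- washbottle: White wash bottle, 64 mm wide, 188 mm tall with its spout, origin at its underside. To be left.
There are look-alikes about, which are no part of the job. Of the things that look like the pin, the largest one is meant.

How it is judged:
By the outcome, as a careful person would: the job done as asked, in the order asked, and still so for the second after the job is handed in, with the robot touching nothing.
It also fails if it takes over 72 s, if anything falls off the work surface, if the arm or the gripper's body presses on something with over 40 N, if the wrist force passes 120 N, or if a joint passes its speed limit or range.

## Working session

There is one attempt and no reset: what is moved stays moved. The work goes in short steps, Python scripts to look and compute and a tool call to move; the robot and the scene stay as the last step left them, time stands still between calls to the robot, and variables do not carry over. Pictures are saved under pics/ and viewed, about 8 in all and at most 12, crops included, and the job is handed in when it is done.

Besides the shell and the picture viewer there is one more tool, called after ">>>" in YAML: its name, and indented under it one key for each argument. carry_out: Moves the arm, as the interface text tells. Its arguments: {"type":"object","properties":{"commands":{"type":"array","items":{"type":"number"}},"grip_force":{"type":"number"}},"required":["commands"]}

```bash
mkdir -p pics; ls
cat > h.py <<'E'
import numpy as np, cv2
from bench import sense, optics, order, r
def snap(n):
    c=optics.calibration(n); p,d=optics.snapshot(n); return p,d,np.array(c["mtx"]),np.array(c["extrinsics"]),c
def save(p,f): cv2.imwrite("pics/"+f,cv2.cvtColor(p,cv2.COLOR_RGB2BGR))
def ray(u,v,K,E):
    x=np.linalg.inv(K)@[u,v,1]; d=E[:3,:3]@[x[0],-x[1],-1]; return E[:3,3],d
def onplane(u,v,z,K,E):
    o,d=ray(u,v,K,E); return o+d*(z-o[2])/d[2]
def cloud(d,K,E):
    v,u=np.mgrid[:d.shape[0],:d.shape[1]]
    x=(u-K[0,2])/K[0,0]*d; y=(v-K[1,2])/K[1,1]*d
    return np.stack([x,-y,-d],-1)@E[:3,:3].T+E[:3,3]
def proj(P,K,E):
    c=(np.atleast_2d(P)-E[:3,3])@E[:3,:3]; c=c*[1,-1,-1]; q=c@K.T; return q[:,:2]/q[:,2:]
E
python3 - <<'E'
from h import *
print(r.nose_length,sense())
ims=[]
for n in("scene","top"):
    p,d,K,E,c=snap(n); np.savez(n+".npz",p=p,d=d,K=K,E=E); ims.append(p); print(n,c)
save(cv2.resize(np.vstack(ims),None,fx=.78,fy=.78),"a0.png")
save(cv2.resize(ims[0],(800,600)),"a1.png");save(cv2.resize(ims[1],(800,600)),"a2.png")
E
```

```text
pics
22.0 {'time': 0.0, 'joint_pos': array([ 6.76437975e+01,  7.51413914e+00,  8.53306099e+01,  9.65816313e-04,
        8.72631036e+01, -4.89359220e+00]), 'qd': array([ 0.07707937, -0.04976864,  0.01603686,  0.04398718,  0.00932816,
        0.00745976]), 'joint_efforts': array([-1.24155260e-03, -5.69402719e+01, -5.00550377e+01, -3.40100387e-04,
        1.51835504e-02, -3.52977487e-06]), 'tool_pos': array([179.82770573, 571.86633098, 252.24176265]), 'tcp_rot': array([ -95.40602783,   89.89214299, -112.8686852 ]), 'ft_force': array([-0.10796661,  0.62401808, -0.48907475]), 'wrist_torque': array([-0.01127755, -0.02296053, -0.02230717]), 'finger_gap': 85.36054904875795}
scene {'mtx': array([[385.03816406,   0.        , 253.90586463],
       [  0.        , 385.03816406, 191.45068804],
       [  0.        ,   0.        ,   1.        ]]), 'extrinsics': array([[-3.90390067e-01, -7.78621135e-01,  4.91268485e-01,
         1.11121689e+03],
       [ 9.20542693e-01, -3.21996508e-01,  2.21177302e-01,
         2.55542410e+02],
       [-1.40265853e-02,  5.38579036e-01,  8.42458235e-01,
         9.63307567e+02],
       [ 0.00000000e+00,  0.00000000e+00,  0.00000000e+00,
         1.00000000e+00]])}
top {'mtx': array([[452.89632346,   0.        , 246.96204091],
       [  0.        , 452.89632346, 193.6403196 ],
       [  0.        ,   0.        ,   1.        ]]), 'extrinsics': array([[-4.20685243e-03,  9.93615174e-01, -1.12743903e-01,
         4.55207327e+02],
       [-9.99797439e-01, -1.96014989e-03,  2.00309333e-02,
         2.81117673e+01],
       [ 1.96820443e-02,  1.12805333e-01,  9.93422153e-01,
         1.35725022e+03],
       [ 0.00000000e+00,  0.00000000e+00,  0.00000000e+00,
         1.00000000e+00]])}
```

View pics/a1.png

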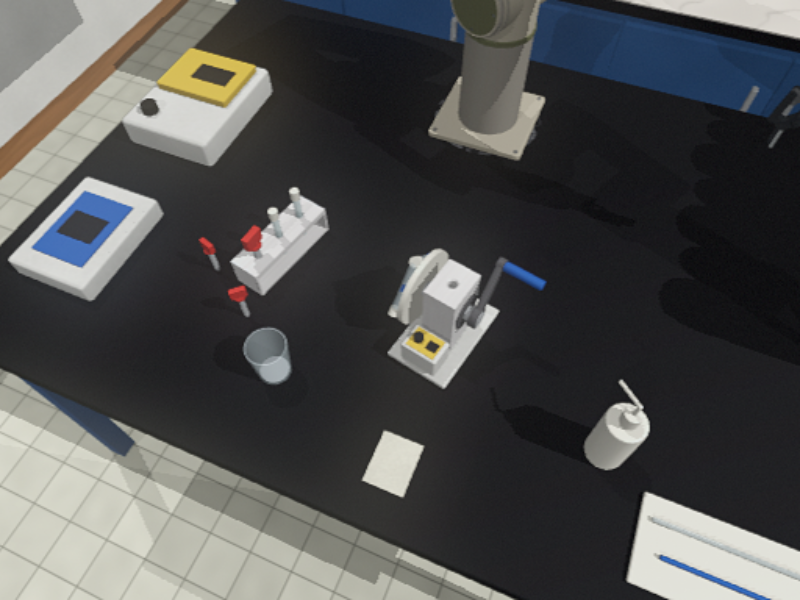

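View pics/a2.png

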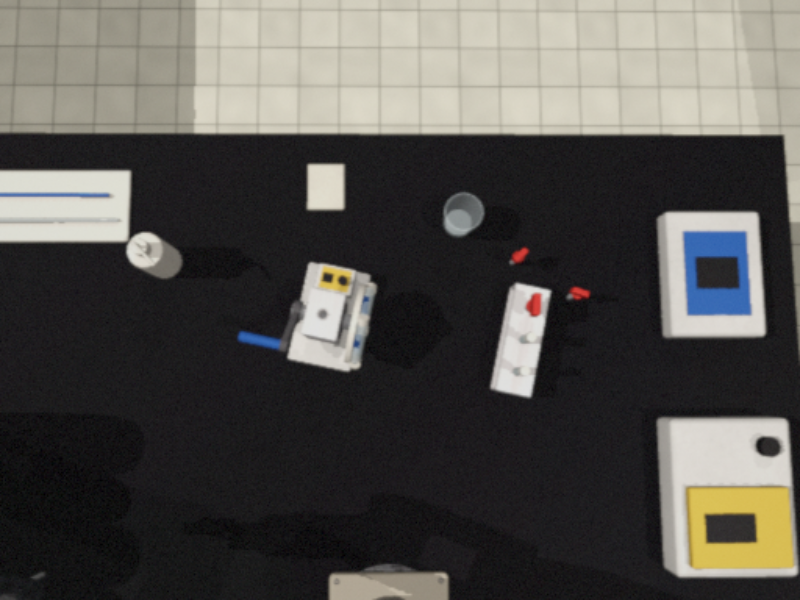

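Red candidates in the scene picture are (252,238), standing in the rack, and two smaller ones, (207,247) and (238,295), standing on the bench. The rack one fits as the largest and the only one in a rack hole. In the top picture it is at (535,303), with the guide hole at (322,313) and the blue handle at (262,341). Now I'll measure, and crop to confirm.

Run:
```python
from h import *
crops=[]
for n in("scene","top"):
    z=np.load(n+".npz"); p,d,K,E=[z[k] for k in "pdKE"]; W=cloud(d,K,E)
    hsv=cv2.cvtColor(p,cv2.COLOR_RGB2HSV)
    red=((hsv[...,0]<8)|(hsv[...,0]>172))&(hsv[...,1]>140)&(hsv[...,2]>90)
    blue=(abs(hsv[...,0].astype(int)-110)<14)&(hsv[...,1]>140)&(hsv[...,2]>60)
    for nm,m in(("red",red),("blue",blue)):
        k,l,s,c=cv2.connectedComponentsWithStats(m.astype(np.uint8))
        for i in range(1,k):
            if 12<s[i,4]<600:
                q=W[(l==i)&(d>0)]; print(n,nm,s[i],c[i].round(1),"zmax",np.percentile(q[:,2],95).round(),"med",np.median(q,0).round(1))
                zs=q[q[:,2]>np.percentile(q[:,2],95)-6]; print("   topmean",zs.mean(0).round(1),len(zs))
                if nm=="blue":
                    cc=q.mean(0);u,sv,vt=np.linalg.svd(q-cc);t=(q-cc)@vt[0];print("   axis",vt[0].round(3),"ends",(cc+vt[0]*t.min()).round(1),(cc+vt[0]*t.max()).round(1))
    # block top : cloud with z within 145..158, big component
    for nm,lo,hi,ar in(("block",146,158,(150,6000)),("rack",56,69,(150,6000))):
        m=((W[...,2]>lo)&(W[...,2]<hi)&(d>0)&(hsv[...,1]<60)&(W[...,0]>200)&(W[...,0]<850)&(abs(W[...,1])<450)).astype(np.uint8)
        k,l,s,c=cv2.connectedComponentsWithStats(m)
        for i in range(1,k):
            if ar[0]<s[i,4]<ar[1]:
                q=W[l==i]; rc=cv2.minAreaRect(q[:,:2].astype(np.float32)); print(n,nm,s[i],"z",np.median(q[:,2]).round(1),"rect",rc)
    if n=="scene": crops.append(cv2.resize(p[90:220,110:360],(750,390),interpolation=cv2.INTER_CUBIC))
    else: crops.append(cv2.resize(p[150:250,140:380],(750,312),interpolation=cv2.INTER_CUBIC)[:210])
save(np.vstack(crops),"b.png")
```

```text
scene red [154 144  13  17 152] [161.1 152.7] zmax 127.0 med [ 598.4 -257.4  116.4]
   topmean [ 596.1 -261.3  125. ] 62
scene red [127 152  11  11  73] [132.2 157.4] zmax 91.0 med [ 624.2 -349.2   82.8]
   topmean [ 621.7 -351.1   88.2] 32
scene red [146 183  13  10  96] [151.9 187.4] zmax 91.0 med [ 692.2 -241.8   80.8]
   topmean [ 691.  -242.8   88.3] 39
scene blue [293  16   4  12  39] [294.4  21.8] zmax -166.0 med [-547.1 -249.7 -182.6]
   topmean [-547.  -253.  -165.9] 9
   axis [ 0.092 -0.123  0.988] ends [-550.1 -245.4 -212.9] [-544.6 -252.9 -153.3]
scene blue [506  66   6   7  24] [509.   69.3] zmax -153.0 med [-546.3  730.7 -166.1]
   topmean [-404.8  690.8  -62.5] 5
   axis [ 0.806 -0.226  0.547] ends [-555.6  734.2 -175.1] [155.  534.6 307.4]
scene blue [322 168  28  18 207] [335.5 176.3] zmax 180.0 med [532.9 217.9 175.8]
   topmean [532.2 216.8 177. ] 140
   axis [ 0.611 -0.03   0.791] ends [393.2 224.2  -6.6] [538.4 217.1 181.5]
scene blue [423 356  70  28 214] [456.2 369.9] zmax 18.0 med [821.9 610.2  15.3]
   topmean [821.9 610.   15.3] 208
   axis [ 0.003 -1.     0
[... 491 characters left out ...]
 9  76] [370.5 187.3] zmax 91.0 med [ 618.9 -350.6   82.1]
   topmean [ 619.4 -349.2   88.2] 34
top red [337 188   9  14  93] [341.7 194.8] zmax 129.0 med [ 591.1 -257.6  124.8]
   topmean [ 591.3 -259.8  126.1] 63
top blue [152 212  27  12 201] [164.9 217.3] zmax 181.0 med [528.5 220.4 176.6]
   topmean [528.8 218.  177.7] 142
   axis [ 0.037  0.195 -0.98 ] ends [527.8 214.9 188.5] [535.4 255.  -12.2]
top block [192 184  29  34 642] z 151.7 rect ((573.8584594726562, 113.48428344726562), (60.04629135131836, 80.09852600097656), 77.85842895507812)
top rack [ 317  181   35   73 1302] z 61.9 rect ((535.1420288085938, -248.11253356933594), (65.634033203125, 200.48599243164062), 77.95284271240234)
```

View pics/b.png

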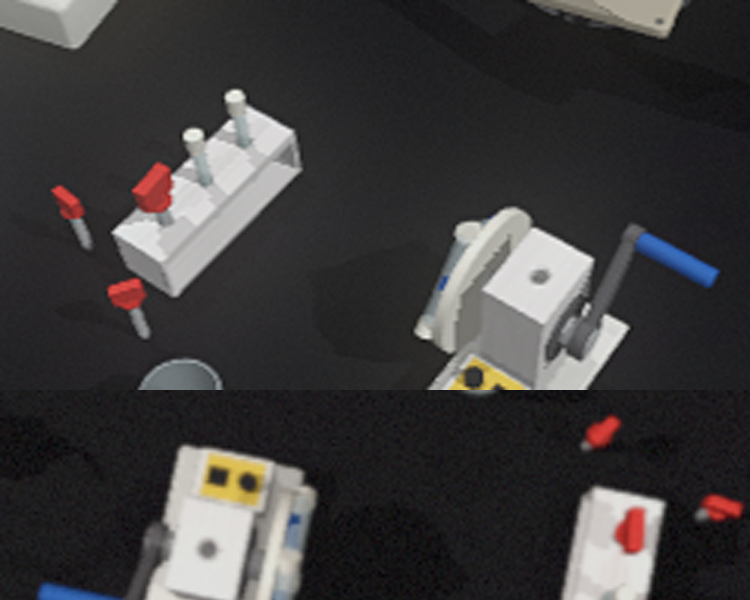

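The crop confirms it: the red-tabbed pin in the rack hole nearest the beaker is clearly larger than the two standing on the bench. The block is centred at about (574.7,112.7), yaw −12°, and the rack hole at about (594,-261). Both agree with the given sizes, and the crank is at about −0.71. Next I'll compute the approach.

```bash
cat >> h.py <<'E'
from scipy.spatial.transform import Rotation as Ro
def Rtool(ang):
    a=np.radians(ang); y=np.array([np.cos(a),np.sin(a),0]); x=np.array([0,0,-1.]); return np.c_[x,y,np.cross(x,y)]
def go(pos,ang,s=None):
    s=s or sense(); R=Ro.from_euler("xyz",s["tcp_rot"],degrees=True).as_matrix()
    print("t",round(s["time"],2),"pos",s["tool_pos"].round(1),"jawyaw",np.degrees(np.arctan2(R[1,1],R[0,1])).round(1),"F",s["ft_force"].round(1),"gap",round(s["finger_gap"],1))
    print("go",pos,ang,"shift m",(R.T@(np.array(pos)-s["tool_pos"])/1000).round(4),"rot",np.degrees(Ro.from_matrix(R.T@Rtool(ang)).as_rotvec()).round(1))
YAW=-11.8; C=np.array([574.7,112.7])
def rot2w(x,y,z):
    a=np.radians(YAW); return np.array([*(C+[x*np.cos(a)-y*np.sin(a),x*np.sin(a)+y*np.cos(a)]),z]).round(1)
E
python3 - <<'E'
from h import *
go([570,-256,290],78.2);go([570,-256,290],-101.8)
s=sense();R=Ro.from_euler("xyz",s["tcp_rot"],degrees=True).as_matrix()
E=np.array(optics.calibration("wrist")["extrinsics"]);print("cam in tool",(R.T@(E[:3,3]-s["tool_pos"])).round(1),"look",(-R.T@E[:3,2]).round(2),"joints",s["joint_pos"].round(1)); print(R.round(2))
E
```

```text
t 0.1 pos [179.9 571.9 252.3] jawyaw 72.5 F [-0.3 -0.6 -1. ] gap 85.6
go [570, -256, 290] 78.2 shift m [-0.0366 -0.6727  0.6206] rot [-5.7 -0.   0.1]
t 0.1 pos [179.9 571.9 252.3] jawyaw 72.5 F [-0.3 -0.6 -1. ] gap 85.6
go [570, -256, 290] -101.8 shift m [-0.0366 -0.6727  0.6206] rot [1.743e+02 1.000e-01 0.000e+00]
cam in tool [-121.     0.2  -74.2] look [ 0.96 -0.    0.29] joints [67.6  7.5 85.3  0.  87.3 -4.9]
[[-0.    0.3   0.95]
 [-0.    0.95 -0.3 ]
 [-1.   -0.   -0.  ]]
```

>>> carry_out:
  commands: [-0.037,-0.06,0.056,0,0,0,-1,-0.037,-0.12,0.112,-5.7,0,0,-1,-0.037,-0.168,0.155,-5.7,0,0,-1,-0.037,-0.213,0.197,-5.7,0,0,-1,-0.037,-0.258,0.239,-5.7,0,0,-1,-0.037,-0.303,0.281,-5.7,0,0,-1,-0.037,-0.348,0.323,-5.7,0,0,-1,-0.037,-0.393,0.365,-5.7,0,0,-1,-0.037,-0.438,0.407,-5.7,0,0,-1,-0.037,-0.483,0.449,-5.7,0,0,-1,-0.037,-0.528,0.491,-5.7,0,0,-1,-0.037,-0.573,0.533,-5.7,0,0,-1]

```text
time: 1.6
tool_pos: [500.1, -101.9, 289.9]
tcp_rot: [-108.9, 89.9, -120.7]
ft_force: [0.9, 0.2, 1.0]
finger_gap: 85.5
```

Run:
```python
from h import *
go([580,-258,260],78.2);print(sense()["joint_pos"].round(1))
```

```text
t 1.6 pos [ 500.1 -101.9  289.9] jawyaw 78.2 F [0.9 0.2 1. ] gap 85.5
go [580, -258, 260] 78.2 shift m [ 0.03   -0.1365  0.1101] rot [ 0.  -0.   0.1]
[-17.2  -7.2  96.2  -0.1  91.1 -95.4]
```

>>> carry_out:
  commands: [0.01,-0.05,0.04,0,0,0,-1,0.02,-0.095,0.075,0,0,0,-1,0.03,-0.136,0.11,0,0,0,-1,0.03,-0.136,0.11,0,0,0,-1]

```text
time: 2.1
tool_pos: [579.3, -260.3, 255.5]
tcp_rot: [-178.4, 89.6, 169.7]
ft_force: [0.9, 0.5, -0.4]
finger_gap: 85.7
```

Run:
```python
from h import *
go([580,-258,260],78.2)
p,d,K,E,c=snap("wrist"); np.savez("w1.npz",p=p,d=d,K=K,E=E); W=cloud(d,K,E)
hsv=cv2.cvtColor(p,cv2.COLOR_RGB2HSV)
red=((hsv[...,0]<8)|(hsv[...,0]>172))&(hsv[...,1]>140)&(hsv[...,2]>60)
k,l,s,cc=cv2.connectedComponentsWithStats(red.astype(np.uint8))
for i in range(1,k):
    if s[i,4]>100:
        q=W[(l==i)&(d>0)]; zm=np.percentile(q[:,2],97); t=q[q[:,2]>zm-4]
        print(s[i],"zmax",zm.round(1),len(t),cv2.minAreaRect(t[:,:2].astype(np.float32)),"mean",t.mean(0).round(1))
save(p,"c.png")
```

```text
t 2.1 pos [ 579.3 -260.3  255.5] jawyaw 78.0 F [ 0.9  0.5 -0.4] gap 85.7
go [580, -258, 260] 78.2 shift m [-0.0045  0.0024  0.0002] rot [-0.2 -0.4  0. ]
[ 245  173   30   55 1096] zmax 127.6 774 ((592.913818359375, -260.6898193359375), (13.932341575622559, 40.1015739440918), 84.01905059814453) mean [ 591.8 -260.6  126.3]
[159 217  36  25 679] zmax 90.2 329 ((619.3310546875, -349.3596496582031), (29.00811195373535, 10.915019035339355), 73.0040512084961) mean [ 618.9 -349.    88.9]
[284 255  26  35 629] zmax 90.0 291 ((688.0150756835938, -241.9790496826172), (10.133106231689453, 29.582870483398438), 43.16655731201172) mean [ 687.2 -241.9   88.9]
```

View pics/c.png

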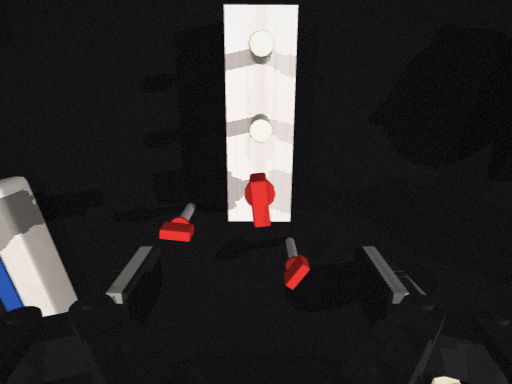

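The wrist view shows the pin tab at pixel (260,200), measuring 13.9×40.1 mm, centred at (592.9,−260.7) with its top at about 126. That matches the given sizes. Jaw yaw should be 84°. The two smaller look-alikes, at (178,230) and (296,270), are only 90 mm tall.

Run:
```python
from h import *
go([593,-260.7,170],84);go([593,-260.7,121],84)
```

```text
t 2.15 pos [ 579.3 -258.6  257.1] jawyaw 78.1 F [-0.5  0.1  0.4] gap 85.4
go [593, -260.7, 170] 84 shift m [0.0871 0.0008 0.0142] rot [-5.9 -0.3 -0. ]
t 2.15 pos [ 579.3 -258.6  257.1] jawyaw 78.1 F [-0.5  0.1  0.4] gap 85.4
go [593, -260.7, 121] 84 shift m [0.1361 0.0008 0.0145] rot [-5.9 -0.3 -0. ]
```

>>> carry_out:
  commands: [0.045,0.001,0.014,-5.9,-0.3,0,-0.1,0.087,0.001,0.014,-5.9,-0.3,0,-0.1,0.087,0.001,0.014,-5.9,-0.3,0,-0.1,0.087,0.001,0.014,-5.9,-0.3,0,-0.1]

```text
time: 2.65
tool_pos: [593.6, -260.1, 172.7]
tcp_rot: [-12.4, 89.8, -18.4]
ft_force: [-0.3, -0.5, 0.6]
finger_gap: 46.9
```

Run:
```python
from h import *
go([593,-260.7,121],84)
```

```text
t 2.65 pos [ 593.6 -260.1  172.7] jawyaw 84.0 F [-0.3 -0.5  0.6] gap 46.9
go [593, -260.7, 121] 84 shift m [ 0.0517 -0.0007 -0.0006] rot [0.  0.2 0. ]
```

>>> carry_out:
  commands: [0.025,-0.001,0,0,0.2,0,-0.1,0.05,-0.001,0,0,0.2,0,-0.1,0.051,-0.001,0,0,0.2,0,-0.1,0.051,-0.001,0,0,0.2,0,1,0.051,-0.001,0,0,0.2,0,1,0.051,-0.001,0,0,0.2,0,1,0.051,-0.001,0,0,0.2,0,1,0.051,-0.001,0,0,0.2,0,1]
  grip_force: 50

```text
time: 3.65
tool_pos: [594.6, -261.6, 123.5]
tcp_rot: [-38.9, 89.9, -44.8]
ft_force: [-0.4, 0.3, 6.2]
finger_gap: 13.1
```

Run:
```python
from h import *
go([593,-260.7,121],84)
p,d,K,E,c=snap("scene"); a=p[100:200,90:220]
p,d,K,E,c=snap("wrist"); W=cloud(d,K,E)
save(np.hstack([cv2.resize(a,(390,300)),cv2.resize(p,(400,300))]),"d.png")
```

```text
t 3.65 pos [ 594.6 -261.6  123.5] jawyaw 84.0 F [-0.4  0.3  6.2] gap 13.1
go [593, -260.7, 121] 84 shift m [ 0.0025  0.0007 -0.0016] rot [0.  0.1 0.1]
```

>>> carry_out:
  commands: [-0.02,0,0,0,0,0,1,-0.04,0,0,0,0,0,1,-0.065,0,0,0,0,0,1,-0.11,0,0,0,0,0,1,-0.16,0,0,0,0,0,1,-0.19,0,0,0,0,0,1,-0.19,0,0,0,0,0,1,-0.19,0,0,0,0,0,1]

```text
time: 4.75
tool_pos: [593.9, -261.1, 313.0]
tcp_rot: [-48.6, 89.9, -54.5]
ft_force: [0.2, 0.7, -1.6]
finger_gap: 12.7
```

Run:
```python
from h import *
go([574.7,112.7,312],78.2);
```

```text
t 4.75 pos [ 593.9 -261.1  313. ] jawyaw 84.0 F [ 0.2  0.7 -1.6] gap 12.7
go [574.7, 112.7, 312] 78.2 shift m [ 0.0005  0.3697 -0.058 ] rot [5.8 0.1 0.1]
```

View pics/d.png

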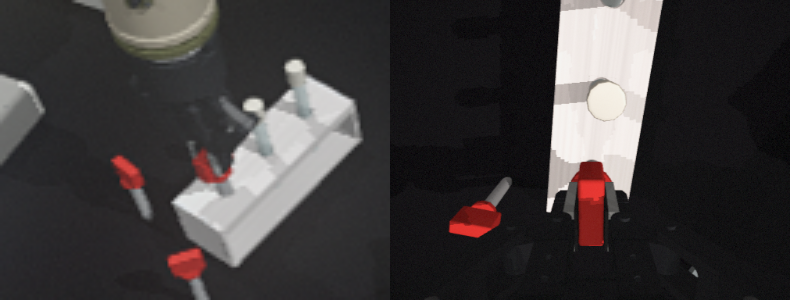

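The left view shows the fingers square on the tab. Both tubes are still in place at (255,105) and (295,70). Now the carry.

>>> carry_out:
  commands: [0,0.05,-0.01,2,0,0,1,0,0.1,-0.02,4,0,0,1,0,0.15,-0.03,5.8,0,0,1,0,0.2,-0.04,5.8,0,0,1,0,0.25,-0.05,5.8,0,0,1,0,0.3,-0.06,5.8,0,0,1,0,0.3,-0.06,5.8,0,0,1,0,0.3,-0.06,5.8,0,0,1]

```text
time: 5.75
tool_pos: [564.8, 43.3, 311.1]
tcp_rot: [-115.4, 89.9, -127.1]
ft_force: [0.3, -0.4, -1.3]
finger_gap: 12.6
```

Run:
```python
from h import *
go([574.7,112.7,290],78.2)
p,d,K,E,c=snap("wrist"); W=cloud(d,K,E); np.savez("w2.npz",p=p,d=d,K=K,E=E)
hsv=cv2.cvtColor(p,cv2.COLOR_RGB2HSV)
m=((abs(W[...,2]-152)<6)&(d>0)&(abs(W[...,0]-575)<90)&(abs(W[...,1]-112)<80)&(hsv[...,1]<70)).astype(np.uint8)
k,l,s,cc=cv2.connectedComponentsWithStats(m)
for i in range(1,k):
    if s[i,4]>300: q=W[l==i]; print(s[i],np.median(q[:,2]).round(1),cv2.minAreaRect(q[:,:2].astype(np.float32)))
c2=p.copy()
u,v=proj([574.7,112.7,152],K,E)[0]; cv2.circle(c2,(int(u),int(v)),2,(255,0,0),-1); print(u,v)
save(c2,"e.png")
```

```text
t 5.75 pos [564.8  43.3 311.1] jawyaw 78.3 F [ 0.3 -0.4 -1.3] gap 12.6
go [574.7, 112.7, 290] 78.2 shift m [ 0.021   0.07   -0.0044] rot [ 0.1 -0.1  0.1]
[391  95  20  44 326] 152.3 ((537.7186279296875, 172.4604949951172), (11.739198684692383, 36.32134246826172), 81.99817657470703)
[ 302  125   76   90 5972] 152.3 ((573.6878051757812, 114.02171325683594), (60.48366165161133, 80.36663055419922), 78.1082763671875)
[251 139  18  27 315] 152.1 ((542.1981811523438, 49.97552490234375), (14.998641014099121, 20.504077911376953), 76.86418151855469)
336.6859915774807 173.29230135186367
```

View pics/e.png

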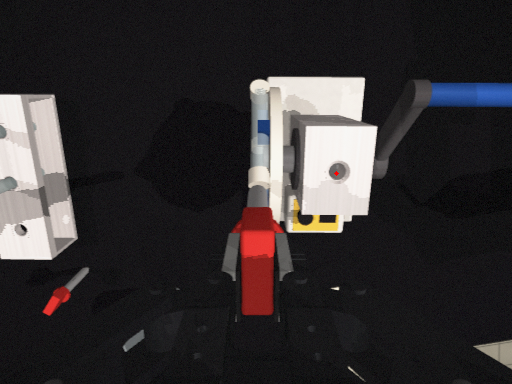

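The hole is at pixel (339,171), about 2 mm from the prediction (336.7,173.3). The block's rectangle in the wrist view gives (573.7,114.0), so I'll use (574,114). Moving over it.

>>> carry_out:
  commands: [0,0.04,-0.003,0,0,0,1,0.005,0.071,-0.005,0,0,0,1,0.016,0.071,-0.005,0,0,0,1,0.021,0.071,-0.005,0,0,0,1,0.021,0.071,-0.005,0,0,0,1,0.021,0.071,-0.005,0,0,0,1]

```text
time: 6.55
tool_pos: [574.8, 112.3, 290.6]
tcp_rot: [-96.4, 89.9, -108.3]
ft_force: [0.2, 0.1, 0.5]
finger_gap: 13.0
```

```bash
sed -i 's/^YAW=.*/YAW=-11.9; C=np.array([574.,114.])/' h.py
python3 - <<'E'
from h import *
go([574.5,114,260],78.1)
# pin tip seen by scene/top : red top centre vs TCP
for n in("top","scene","wrist"):
    p,d,K,E,c=snap(n); W=cloud(d,K,E); hsv=cv2.cvtColor(p,cv2.COLOR_RGB2HSV)
    m=((hsv[...,0]<8)|(hsv[...,0]>172))&(hsv[...,1]>140)&(hsv[...,2]>50)&(d>0)&(abs(W[...,0]-574)<50)&(abs(W[...,1]-114)<50)
    if m.any(): q=W[m]; print(n,m.sum(),q.min(0).round(1),q.max(0).round(1),q.mean(0).round(1))
    if n=="scene":
        v,u=np.nonzero(m); 
        if len(u): save(cv2.resize(p[130:230,250:370],(720,600),interpolation=cv2.INTER_CUBIC),"f.png")
E
```

```text
t 6.55 pos [574.8 112.3 290.6] jawyaw 78.1 F [0.2 0.1 0.5] gap 13.0
go [574.5, 114, 260] 78.1 shift m [ 0.0306  0.0017 -0.0006] rot [ 0.  -0.   0.1]
scene 106 [563.6 103.3 258.1] [596.1 124.4 327.5] [587.7 111.3 284.2]
wrist 3625 [552.4 102.  259.5] [593.6 126.4 302.5] [568.3 114.3 289.8]
```

View pics/f.png

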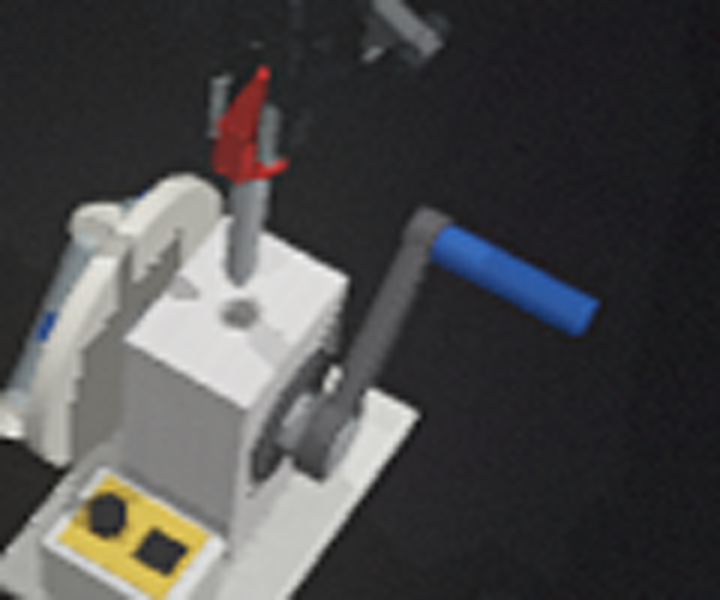

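The pin tip, at (240,275), hangs just above the guide hole at (240,313), and the pin is upright. Descending.

>>> carry_out:
  commands: [0.007,0.0015,0,0,0,0,1,0.014,0.0015,0,0,0,0,1,0.02,0.0015,0,0,0,0,1,0.025,0.0015,0,0,0,0,1,0.03,0.0015,0,0,0,0,1,0.03,0.0015,0,0,0,0,1]

```text
time: 7.45
tool_pos: [574.9, 114.2, 260.2]
tcp_rot: [-107.2, 89.9, -119.1]
ft_force: [-0.4, 0.0, -1.2]
finger_gap: 13.1
```

>>> carry_out:
  commands: [0.004,0,0,0,0,0,1,0.008,0,0,0,0,0,1,0.012,0,0,0,0,0,1,0.016,0,0,0,0,0,1,0.019,0,0,0,0,0,1,0.019,0,0,0,0,0,1]

```text
time: 8.2
tool_pos: [574.7, 114.1, 240.8]
tcp_rot: [-117.6, 89.8, -129.4]
ft_force: [-0.8, -0.0, -0.8]
finger_gap: 13.1
```

>>> carry_out:
  commands: [0.001,0,0,0,0,0,0.3,0.001,0,0,0,0,0,0,0.001,0,0,0,0,0,0,0.001,0,0,0,0,0,0,-0.02,0,0,0,0,0,0,-0.045,0,0,0,0,0,0,-0.07,0,0,0,0,0,0,-0.07,0,0,0,0,0,0]

```text
time: 9.2
tool_pos: [576.0, 114.4, 313.5]
tcp_rot: [-14.2, 89.8, -26.0]
ft_force: [0.0, -0.5, 0.5]
finger_gap: 42.9
```

```bash
cat >> h.py <<'E'
def state():
    for n in("top","scene"):
        p,d,K,E,c=snap(n); W=cloud(d,K,E); hsv=cv2.cvtColor(p,cv2.COLOR_RGB2HSV)
        near=(d>0)&(np.hypot(W[...,0]-C[0],W[...,1]-C[1])<150)
        m=near&((hsv[...,0]<8)|(hsv[...,0]>172))&(hsv[...,1]>140)&(hsv[...,2]>50)&(W[...,2]>140)
        if m.sum()>10: q=W[m]; print(n,"pin red n",m.sum(),"ztop",np.percentile(q[:,2],[90,97]).round(1),"xy top",q[q[:,2]>np.percentile(q[:,2],90)-5][:,:2].mean(0).round(1))
        b=near&(abs(hsv[...,0].astype(int)-110)<14)&(hsv[...,1]>140)&(hsv[...,2]>60)&(W[...,2]>150)
        a=np.radians(YAW)
        if b.sum()>10:
            q=W[b]; x=(q[:,:2]-C)@[np.cos(a),np.sin(a)]; y=(q[:,:2]-C)@[-np.sin(a),np.cos(a)]
            print(n,"handle n",b.sum(),"x",np.median(x).round(1),"y",np.percentile(y,[2,98]).round(),"z95",np.percentile(q[:,2],95).round(1))
E
python3 - <<'E'
from h import *
state()
q=-.71
h=rot2w(100*np.sin(q),100,300); print(h); go(list(h),-11.9); go(list(rot2w(0,60,315)),-11.9)
E
```

```text
top handle n 100 x -65.9 y [58. 95.] z95 181.1
scene pin red n 166 ztop [240.1 241.3] xy top [579.2 112.4]
scene handle n 184 x -59.8 y [ 59. 125.] z95 180.1
[530.8 225.3 300. ]
t 9.3 pos [574.8 114.3 310.3] jawyaw 78.2 F [-0.2 -0.5 -0.2] gap 42.7
go [np.float64(530.8), np.float64(225.3), np.float64(300.0)] -11.9 shift m [ 0.0101  0.0997 -0.0658] rot [90.1  0.   0.2]
t 9.3 pos [574.8 114.3 310.3] jawyaw 78.2 F [-0.2 -0.5 -0.2] gap 42.7
go [np.float64(586.4), np.float64(172.7), np.float64(315.0)] -11.9 shift m [-0.0049  0.0595 -0.0006] rot [90.1  0.   0.2]
```

The pin stands in the guide with its top at 240, as expected on the shaft. The crank is at about −0.68. Going over the handle with the jaws across it.

>>> carry_out:
  commands: [0,0.03,-0.01,10,0,0,0,0,0.06,-0.03,20,0,0,0,0,0.1,-0.05,30,0,0,0,0,0.1,-0.064,40,0,0,0,0,0.1,-0.064,50,0,0,0,0,0.1,-0.064,60,0,0,0,0,0.1,-0.064,70,0,0,0,0,0.1,-0.064,80,0,0,0,0,0.1,-0.064,90,0,0,0,0,0.1,-0.064,90,0,0,0,0,0.1,-0.064,90,0,0,0]

```text
time: 10.68
tool_pos: [532.3, 225.2, 309.2]
tcp_rot: [-40.1, 89.8, -141.7]
ft_force: [-0.1, 0.9, 0.4]
finger_gap: 42.8
```

Run:
```python
from h import *
p,d,K,E,c=snap("wrist"); W=cloud(d,K,E); hsv=cv2.cvtColor(p,cv2.COLOR_RGB2HSV)
b=(abs(hsv[...,0].astype(int)-110)<14)&(hsv[...,1]>120)&(hsv[...,2]>40)&(W[...,2]>140)&(d>0); q=W[b]; a=np.radians(YAW)
x=(q[:,:2]-C)@[np.cos(a),np.sin(a)]; y=(q[:,:2]-C)@[-np.sin(a),np.cos(a)]; print(b.sum(),np.percentile(x,[3,50,97]).round(1),np.percentile(y,[3,97]).round(1),np.percentile(q[:,2],97))
go(list(rot2w(-63,100,174)),-11.9)
```

```text
1720 [-74.1 -65.9 -58.1] [ 59.9 126.2] 180.0720471281059
t 10.72 pos [532.4 225.2 309.4] jawyaw -11.6 F [-0.1 -0.2 -0.5] gap 42.9
go [np.float64(533.0), np.float64(224.8), np.float64(174.0)] -11.9 shift m [ 1.354e-01  9.000e-04 -1.000e-04] rot [0.3 0.2 0.1]
```

>>> carry_out:
  commands: [0.04,-0.002,0,0,0,0,0,0.08,-0.002,0,0,0,0,0,0.115,-0.002,0,0,0,0,0,0.137,-0.002,0,0,0,0,0.2,0.137,-0.002,0,0,0,0,0.3,0.137,-0.002,0,0,0,0,0.4,0.137,-0.002,0,0,0,0,0.4]

```text
time: 11.6
tool_pos: [531.1, 225.6, 174.2]
tcp_rot: [7.5, 89.9, -94.1]
ft_force: [0.4, 0.4, 0.8]
finger_gap: 25.6
```

```bash
cat >> h.py <<'E'
def crank(qs,y=100,dz=0):
    s=sense(); R=Ro.from_euler("xyz",s["tcp_rot"],degrees=True).as_matrix(); a=np.radians(YAW)
    P=s["tool_pos"][:2]-C; x=P@[np.cos(a),np.sin(a)]; print("t",s["time"],"rot x",x.round(1),"y",(P@[-np.sin(a),np.cos(a)]).round(1),"z",s["tool_pos"][2].round(1),"q~",np.arcsin(x/100).round(3),"F rot",(Ro.from_euler("z",-YAW,degrees=True).apply(s["ft_force"])).round(1),"gap",round(s["finger_gap"],1))
    for q in qs: print(q,(R.T@(rot2w(100*np.sin(q),y,95+100*np.cos(q)+dz)-s["tool_pos"])/1000).round(4))
E
python3 - <<'E'
from h import *
crank([-.65,-.6,-.55,-.5,-.45,-.4,-.35])
E
```

```text
t 11.6 rot x -65.0 y 100.3 z 174.2 q~ -0.708 F rot [0.3 0.5 0.8] gap 25.6
-0.65 [-0.0004  0.0045  0.0004]
-0.6 [-0.0033  0.0086  0.0004]
-0.55 [-0.0061  0.0128  0.0004]
-0.5 [-0.0086  0.0171  0.0005]
-0.45 [-0.0108  0.0216  0.0005]
-0.4 [-0.0129  0.0261  0.0005]
-0.35 [-0.0147  0.0308  0.0005]
```

>>> carry_out:
  commands: [0,0.0045,0,0,0,0,0.4,-0.0033,0.0086,0,0,0,0,0.4,-0.006,0.0128,0,0,0,0,0.4,-0.0086,0.017,0,0,0,0,0.4,-0.011,0.0216,0,0,0,0,0.4,-0.0129,0.026,0,0,0,0,0.4,-0.0147,0.031,0,0,0,0,0.4]

```text
time: 12.48
tool_pos: [561.9, 219.3, 189.1]
tcp_rot: [15.4, 89.9, -86.2]
ft_force: [-3.2, 0.3, 2.0]
finger_gap: 26.0
```

Run:
```python
from h import *
state(); crank(np.arange(-.3,.15,.05).round(2))
```

```text
top pin red n 97 ztop [241.7 242.9] xy top [566.6 114.2]
scene pin red n 169 ztop [240.8 241.7] xy top [571.5 114.3]
scene handle n 110 x -30.4 y [ 57. 125.] z95 230.0
t 12.575 rot x -33.1 y 100.4 z 189.1 q~ -0.337 F rot [0.4 0.5 0.4] gap 26.0
-0.3 [-0.0014  0.0035  0.0005]
-0.25 [-0.0028  0.0083  0.0004]
-0.2 [-0.0039  0.0132  0.0005]
-0.15 [-0.0048  0.0181  0.0005]
-0.1 [-0.0053  0.0231  0.0005]
-0.05 [-0.0057  0.028   0.0005]
-0.0 [-0.0058  0.033   0.0005]
0.05 [-0.0057  0.038   0.0006]
0.1 [-0.0053  0.043   0.0006]
```

>>> carry_out:
  commands: [-0.0014,0.0035,0,0,0,0,0.4,-0.0028,0.008,0,0,0,0,0.4,-0.0038,0.012,0,0,0,0,0.4]

```text
time: 12.95
tool_pos: [574.5, 216.6, 193.1]
tcp_rot: [47.9, 89.9, -53.8]
ft_force: [-3.2, -0.4, 0.7]
finger_gap: 25.6
```

Run:
```python
from h import *
state(); crank(np.arange(-.2,.15,.05).round(2))
```

```text
top pin red n 99 ztop [241.2 242.5] xy top [566.  114.6]
scene pin red n 168 ztop [240.4 241.6] xy top [570.2 114.6]
scene handle n 108 x -18.3 y [-69. 125.] z95 203.4
t 13.05 rot x -20.3 y 100.4 z 193.1 q~ -0.205 F rot [-0.4  0.3 -0.5] gap 25.7
-0.2 [0.0001 0.0005 0.0005]
-0.15 [-0.0008  0.0054  0.0005]
-0.1 [-0.0014  0.0104  0.0005]
-0.05 [-0.0018  0.0153  0.0005]
-0.0 [-0.0019  0.0203  0.0005]
0.05 [-0.0018  0.0253  0.0005]
0.1 [-0.0014  0.0303  0.0005]
```

>>> carry_out:
  commands: [-0.0005,0.004,0,0,0,0,0.4,-0.001,0.008,0,0,0,0,0.4,-0.0015,0.012,0,0,0,0,0.4]

```text
time: 13.42
tool_pos: [586.9, 214.0, 194.7]
tcp_rot: [62.2, 89.8, -39.5]
ft_force: [-1.9, 0.3, 0.8]
finger_gap: 25.7
```

Run:
```python
from h import *
state(); crank(np.arange(-.1,.3,.05).round(2))
```

```text
top pin red n 95 ztop [240.8 241.8] xy top [567.7 113.5]
scene pin red n 168 ztop [239.5 240.2] xy top [570.2 113.8]
scene handle n 114 x -5.2 y [-69. 125.] z95 204.1
t 13.525 rot x -7.6 y 100.4 z 194.7 q~ -0.076 F rot [-0.5 -0.1  0.2] gap 25.7
-0.1 [ 0.0002 -0.0023  0.0004]
-0.05 [-0.0002  0.0026  0.0004]
0.0 [-0.0003  0.0076  0.0004]
0.05 [-0.0002  0.0126  0.0005]
0.1 [0.0002 0.0176 0.0004]
0.15 [0.0009 0.0225 0.0004]
0.2 [0.0018 0.0275 0.0004]
0.25 [0.0029 0.0324 0.0006]
```

>>> carry_out:
  commands: [0,0.004,0,0,0,0,0.4,0,0.008,0,0,0,0,0.4,0,0.012,0,0,0,0,0.4]

```text
time: 13.9
tool_pos: [599.2, 211.3, 194.7]
tcp_rot: [67.4, 89.8, -34.3]
ft_force: [-1.7, 0.9, 1.2]
finger_gap: 25.5
```

Run:
```python
from h import *
state(); crank(np.arange(0,.4,.05).round(2))
```

```text
top pin red n 97 ztop [229.4 230.6] xy top [576.8 111.3]
scene pin red n 162 ztop [220.4 221.3] xy top [580.1 112.3]
scene handle n 117 x 7.2 y [-68. 125.] z95 205.0
t 14.0 rot x 5.0 y 100.3 z 194.6 q~ 0.05 F rot [-0.4 -0.4  0.2] gap 25.8
0.0 [-0.0004 -0.005   0.0002]
0.05 [-0.0003  0.      0.0003]
0.1 [0.0002 0.005  0.0003]
0.15 [0.0008 0.0099 0.0003]
0.2 [0.0017 0.0149 0.0003]
0.25 [0.0028 0.0198 0.0004]
0.3 [0.0042 0.0245 0.0004]
0.35 [0.0058 0.0293 0.0004]
```

The pin dropped 20 mm to a top height of 220, with the crank at about 0.01. Next I'll find the far end of the play gently.

>>> carry_out:
  commands: [0,0.004,0,0,0,0,0.4,0,0.007,0,0,0,0,0.4,0.0005,0.01,0,0,0,0,0.4]

```text
time: 14.38
tool_pos: [609.5, 209.1, 194.3]
tcp_rot: [70.5, 89.8, -31.1]
ft_force: [-1.7, 1.3, 1.7]
finger_gap: 25.5
```

Run:
```python
from h import *
crank([.1,.15,.2,.25,.3,.35])
```

```text
t 14.375 rot x 15.1 y 100.4 z 194.3 q~ 0.152 F rot [-2.   0.9  1.7] gap 25.5
0.1 [-0.0003 -0.0051  0.0003]
0.15 [ 0.0004 -0.0002  0.0004]
0.2 [0.0013 0.0048 0.0003]
0.25 [0.0024 0.0096 0.0005]
0.3 [0.0038 0.0144 0.0004]
0.35 [0.0054 0.0192 0.0004]
```

Still only friction (about 2 N).

>>> carry_out:
  commands: [0.0005,0.003,0,0,0,0,0.4,0.001,0.006,0,0,0,0,0.4]

```text
time: 14.62
tool_pos: [615.5, 207.9, 193.2]
tcp_rot: [69.3, 89.8, -32.4]
ft_force: [-1.3, -0.2, 1.5]
finger_gap: 25.6
```

>>> carry_out:
  commands: [0.0005,0.002,0,0,0,0,0.4,0.001,0.004,0,0,0,0,0.4]

```text
time: 14.88
tool_pos: [619.4, 207.1, 192.2]
tcp_rot: [65.8, 89.8, -35.9]
ft_force: [-4.3, 0.1, 3.2]
finger_gap: 25.7
```

>>> carry_out:
  commands: [0.0005,0.002,0,0,0,0,0.4,0.001,0.003,0,0,0,0,0.4]

```text
time: 15.12
tool_pos: [622.0, 206.6, 191.2]
tcp_rot: [56.4, 89.9, -45.3]
ft_force: [-6.1, 0.2, 3.4]
finger_gap: 25.5
```

Run:
```python
from h import *
state();crank([-.1,-.05,0,.05,.1,.15,.2,.25])
```

```text
top pin red n 94 ztop [220.8 221.6] xy top [570.1 113.8]
scene pin red n 165 ztop [219.6 220.7] xy top [573.8 113.8]
scene handle n 112 x 29.1 y [-69. 125.] z95 202.1
t 15.225 rot x 27.9 y 100.5 z 191.2 q~ 0.283 F rot [-5.  -1.4  3.7] gap 25.6
-0.1 [-0.0034 -0.0379  0.0004]
-0.05 [-0.0038 -0.033   0.0004]
0 [-0.0039 -0.028   0.0004]
0.05 [-0.0038 -0.0229  0.0005]
0.1 [-0.0034 -0.0179  0.0005]
0.15 [-0.0028 -0.013   0.0005]
0.2 [-0.0019 -0.008   0.0005]
0.25 [-0.0007 -0.0032  0.0006]
```

End of play found: 5 N held, handle at x≈23.5, q≈0.235. Backing off to find the other end.

>>> carry_out:
  commands: [-0.0015,-0.007,0,0,0,0,0.4,-0.0028,-0.013,0,0,0,0,0.4,-0.0034,-0.018,0,0,0,0,0.4,-0.0038,-0.023,0,0,0,0,0.4,-0.0039,-0.027,0,0,0,0,0.4]

```text
time: 15.85
tool_pos: [595.6, 212.2, 195.4]
tcp_rot: [73.2, 89.8, -28.5]
ft_force: [3.0, -1.2, 1.8]
finger_gap: 25.6
```

>>> carry_out:
  commands: [0,-0.002,0,0,0,0,0.4,0,-0.003,0,0,0,0,0.4]

```text
time: 16.1
tool_pos: [592.7, 212.8, 195.5]
tcp_rot: [75.6, 89.8, -26.1]
ft_force: [2.3, 0.0, 1.7]
finger_gap: 25.5
```

>>> carry_out:
  commands: [0,-0.002,0,0,0,0,0.4,0,-0.003,0,0,0,0,0.4]

```text
time: 16.35
tool_pos: [589.8, 213.4, 195.6]
tcp_rot: [77.6, 89.8, -24.1]
ft_force: [3.3, -1.6, 1.4]
finger_gap: 25.7
```

>>> carry_out:
  commands: [0,-0.002,0,0,0,0,0.4,0,-0.003,0,0,0,0,0.4]

```text
time: 16.6
tool_pos: [587.0, 214.0, 195.7]
tcp_rot: [81.5, 89.8, -20.2]
ft_force: [4.3, 0.1, 0.9]
finger_gap: 25.5
```

Other end at handle x≈−4, so the play is 0.275 rad and fits the given range. The middle is x≈9.7. I'll set it there, then back the finger off.

>>> carry_out:
  commands: [0,0.007,0,0,0,0,0.4,0,0.014,0,0,0,0,0.4,0,0.019,0,0,0,0,0.4,0,0.0215,0,0,0,0,0.4,0,0.0215,0,0,0,0,0.4,0,0.0175,0,0,0,0,0.3,0,0.0175,0,0,0,0,0,-0.04,0.0175,0,0,0,0,0,-0.09,0.0175,0,0,0,0,0.5,-0.12,0.0175,0,0,0,0,1,-0.12,0.0175,0,0,0,0,1]

```text
time: 17.98
tool_pos: [605.0, 211.1, 320.1]
tcp_rot: [103.2, 89.4, 1.6]
ft_force: [0.1, -0.5, -1.0]
finger_gap: 0.1
```

Run:
```python
from h import *
state()
p,d,K,E,c=snap("wrist"); W=cloud(d,K,E); hsv=cv2.cvtColor(p,cv2.COLOR_RGB2HSV); a=np.radians(YAW)
b=(abs(hsv[...,0].astype(int)-110)<14)&(hsv[...,1]>120)&(hsv[...,2]>40)&(W[...,2]>170)&(d>0); q=W[b]
x=(q[:,:2]-C)@[np.cos(a),np.sin(a)]; print("handle",b.sum(),np.percentile(x,[3,50,97]).round(1))
m=((hsv[...,0]<8)|(hsv[...,0]>172))&(hsv[...,1]>140)&(hsv[...,2]>50)&(d>0)&(W[...,2]>205); q=W[m]
if len(q)>50:
    zt=np.percentile(q[:,2],95); t=q[q[:,2]>zt-4]; print("pin top",zt.round(1),cv2.minAreaRect(t[:,:2].astype(np.float32)))
save(p,"g.png")
go([574,114,300],-11.9)
```

```text
top pin red n 92 ztop [222.7 223.9] xy top [574.  112.1]
top handle n 51 x 9.0 y [-68.  75.] z95 205.3
scene pin red n 162 ztop [220.9 221.9] xy top [578.3 112.7]
scene handle n 213 x 15.4 y [ 57. 125.] z95 203.9
handle 1713 [ 1.6  9.9 17.9]
pin top 340.0 ((602.1748046875, 205.69091796875), (4.153040409088135, 3.5814976692199707), 79.3379898071289)
t 18.12 pos [603.1 210.6 314.2] jawyaw -11.7 F [-0.1 -0.2 -0.5] gap -0.3
go [574, 114, 300] -11.9 shift m [ 0.0143 -0.009   0.1004] rot [ 0.2  0.1 -0.1]
```

View pics/g.png

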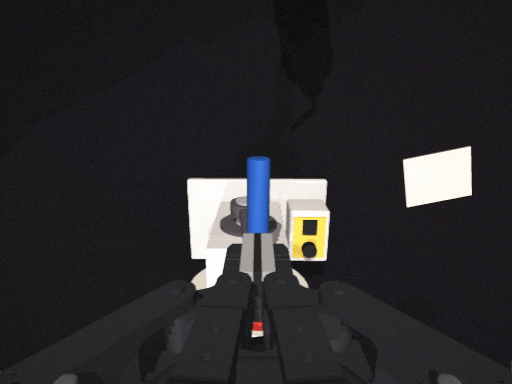

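The handle reads x=9.9 in the wrist view (pixel 258,195), centred as intended. Now over the pin with the fingers shut.

>>> carry_out:
  commands: [0,-0.005,0.04,0,0,0,1,0,-0.009,0.08,0,0,0,1,0.014,-0.009,0.1,0,0,0,1,0.04,-0.009,0.1,0,0,0,1,0.06,-0.009,0.1,0,0,0,1,0.06,-0.009,0.1,0,0,0,1]

```text
time: 18.88
tool_pos: [572.5, 114.4, 250.8]
tcp_rot: [-44.0, 89.7, -145.6]
ft_force: [-0.9, 0.1, -0.2]
finger_gap: 0.1
```

Run:
```python
from h import *
go([574,114,238],-11.9);state()
```

```text
t 18.88 pos [572.5 114.4 250.8] jawyaw -11.7 F [-0.9  0.1 -0.2] gap 0.1
go [574, 114, 238] -11.9 shift m [ 0.0128  0.0016 -0.    ] rot [0.2 0.2 0.2]
scene pin red n 138 ztop [220.5 221.3] xy top [585.3 110.7]
scene handle n 216 x 15.3 y [ 57. 125.] z95 204.2
```

>>> carry_out:
  commands: [0.004,0.0015,0,0,0,0,1,0.008,0.0015,0,0,0,0,1,0.011,0.0015,0,0,0,0,1,0.014,0.0015,0,0,0,0,1,0.016,0.0015,0,0,0,0,1]

```text
time: 19.6
tool_pos: [576.3, 114.5, 239.6]
tcp_rot: [78.8, 89.8, -22.8]
ft_force: [-0.9, -0.2, 8.6]
finger_gap: -0.1
```

Contact at 8.6 N. Pressing on.

>>> carry_out:
  commands: [0.003,-0.001,0,0,0,0,1,0.006,-0.002,0,0,0,0,1,0.009,-0.002,0,0,0,0,1,0.012,-0.002,0,0,0,0,1]

```text
time: 20.1
tool_pos: [574.5, 114.9, 227.8]
tcp_rot: [82.0, 89.7, -19.6]
ft_force: [0.4, 0.6, 4.5]
finger_gap: 0.3
```

Past the catch. Continuing down to 209.

>>> carry_out:
  commands: [0.004,0,0,0,0,0,1,0.008,0,0,0,0,0,1,0.012,0,0,0,0,0,1,0.015,0,0,0,0,0,1,0.018,0,0,0,0,0,1]

```text
time: 20.72
tool_pos: [574.6, 114.9, 209.5]
tcp_rot: [81.7, 89.7, -19.9]
ft_force: [-0.8, -0.2, 6.4]
finger_gap: 0.4
```

>>> carry_out:
  commands: [0.002,0,0,0,0,0,1,0.003,0,0,0,0,0,1]

```text
time: 20.98
tool_pos: [574.6, 115.2, 209.1]
tcp_rot: [90.2, 89.7, -11.5]
ft_force: [-11.1, 0.5, 24.3]
finger_gap: -0.1
```

Force is up to 24 N at the stop height (fingertips at about 187), so the collar is seated. Retreating straight up to check.

>>> carry_out:
  commands: [-0.01,0,0,0,0,0,1,-0.05,0,0,0,0,0,1,-0.1,0,0,0,0,0,1,-0.13,0,-0.05,0,0,0,1,-0.13,0,-0.1,0,0,0,1,-0.13,0,-0.15,0,0,0,1,-0.13,0,-0.15,0,0,0,1]

```text
time: 21.85
tool_pos: [603.6, 265.5, 337.2]
tcp_rot: [79.2, 89.8, -22.2]
ft_force: [0.9, -0.8, -0.1]
finger_gap: -0.0
```

Run:
```python
from h import *
state(); go([574,114,300],-11.9)
z=np.load("top.npz"); p,d,K,E,c=snap("top"); W0=cloud(z["d"],K,E);W=cloud(d,K,E)
s=snap("scene")[0]
save(np.hstack([cv2.resize(s[100:300,100:430],(660,400)),]),"i.png"); save(cv2.resize(s[80:260,110:430],(800,450),interpolation=cv2.INTER_CUBIC),"i.png")
```

```text
top pin red n 86 ztop [189.7 190.8] xy top [572.  112.5]
top handle n 192 x 8.8 y [-66. 124.] z95 205.0
scene pin red n 141 ztop [187.8 188.7] xy top [578.5 112.9]
scene handle n 215 x 15.2 y [ 57. 125.] z95 204.1
t 21.95 pos [603.9 262.4 338. ] jawyaw -11.6 F [-0.3 -0.5 -0.8] gap 0.1
go [574, 114, 300] -11.9 shift m [0.0382 0.0003 0.1514] rot [ 0.3  0.1 -0.2]
```

View pics/i.png

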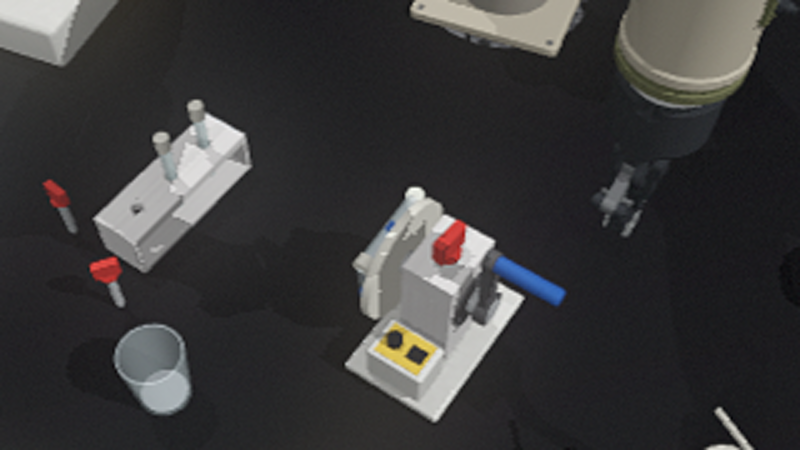

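```bash
python3 -c "
from h import *
print(order.hand_in(), sense()['ft_force'].round(1))"
```

```text
the job is handed in; nothing more can be done
the job is handed in; nothing more can be done
```

The rotator is locked and the job is handed in; the arm finished at about 22 s of the 72 s allowed.

**What I did:**
- I took the largest red-handled pin from its rack hole, stood it in the guide hole and let go. Its top was then at 240 mm.
- I turned the crank until the pin dropped 20 mm, to a top height of 220 mm, at a crank angle of about 0.01 rad.
- I felt out the crank's play of about 0.275 rad and set the crank in the middle of it.
- I pressed the pin home with the closed fingers. It took about 9 N at the catch, and the force then rose to 24 N when the collar met the block. Then I backed off.

**Last checks:**
- **Pin:** the scene camera reads the top of the pin at 188 mm, against 187 mm nominal. The same camera read about 1 mm high earlier. The top camera reads about 190 mm, and it has also been reading 1–3 mm high.
- **Other objects:** in the last picture the two tubes stand in the rack, the beaker is in place and the look-alike pins are untouched. The wash bottle is only partly in that picture, but the arm never went near it.
- **Arm:** the gripper is clear of everything, and the wrist force reads under 1 N.
- **Crank:** the cameras disagree by about 6 mm on the handle's position (x ≈ 9 mm from the top camera, 15 mm from the scene camera). The close wrist view gave 9.9 mm.

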